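# Check a colour reader on its covered reference tile

### The arm

A 7-joint arm with a two-finger parallel gripper is mounted at the origin on a cart in front of the work surface, level with it; the furniture and walls round the work are solid. World frame = base frame: x ahead of the robot, y to its left, z up, the work surface at z = 0. Lengths are in mm, angles in rad, forces in N, time in s.
With the tool pointing down it reaches from about 425 to 975 mm from the base axis. Payload 16.7 kg.
Tool frame: the origin (TCP) lies on the centre line of the jaws, within the pads' length; the fingertips stand 22 mm ahead of it and the grasp point (between the pads) lies 3 mm ahead of it; z points along the fingers, y is the line along which they close (so a half turn about z gives the same grasp; the last joint's range is limited). The gripper opens to 85 mm and grips with 20 to 120 N. Pads are 22 mm wide; open, the fingers measure 114 mm over their backs; the gripper's body (76 mm by 85 mm) begins 54 mm behind the grasp point. The pads swing forward as they close: fully open they stand 13 mm farther back than shut.
Start: joints at [1.196, 0.426, 0.074, 1.606, -0.034, 1.111, -0.067], TCP at [151.094, -657.836, 253.302] pointing down, gripper open.
Joint ranges: [-2.85, 2.85], [-0.5, 2.14], [-1.23, 1.37], [0.21, 2.46], [-1.02, 4.16], [0.16, 2.05], [-2.73, 2.73]. Speed limits (rad/s): [1.89, 1.89, 2.39, 2.39, 3.01, 3.01, 3.01].

### API

Orientations are given as a 3x3 rotation matrix whose columns are the frame's x, y, z axes.
In Python, from station import telemetry, imaging, robot gives the robot as it stands.
- The arm moves only by the shell command python3 -m inch 'ROWS' [OPENING] [FORCE]. ROWS is text: rows parted by semicolons, each of 6 numbers parted by spaces: the shift along the tool's x, y, z in mm, then the turn, a rotation vector about the tool's x, y, z in rad. A call has 1 to 5 rows; each row shifts and turns the commanded pose from where the row before left it, along the tool's axes as they then stand; what a row does not reach is not made up. A row lasts 1/8 s, in which the tool goes at most 62.5 mm and 10.7 degrees, less where a joint would pass 70% of its speed; a pose out of reach is approached as far as the arm can. A call with a gripper value outside its range is refused whole. OPENING is the opening, from 0 (shut) to 1 (fully open), set as the call begins (- or left out, the last holds). The fingers move at their own pace and stop on an object; FORCE is the grip in N (left out, the last holds). Time passes only in rows, so rows that do not move let the fingers close. It gives the time, the measured TCP pose, the force, the opening and the grip force at its end, in the units of the state.
- telemetry.observe(): the state, without advancing time (a new reading comes with each control period).
- imaging.get_image(name): name is "scene" or "top" or "wrist"; returns the picture (420x560x3 uint8, red, green, blue); there is no depth.
- imaging.get_calibration(name): a dict with "fovy" (degrees; the focal length in pixels is half the picture's height over the tangent of half this angle, whatever the lens; pixels are square), "cx", "cy" (the principal point, pixels), "dist" ([k1, k2, p1, p2, k3] as OpenCV has them; the pictures are not rectified), "cam_to_world" (4x4, takes a point from camera to world coordinates). Camera axes: x right, y down, z forward; pixel columns grow to the right and rows downward; lengths in mm; the calibration is good to about 2 mm. A picture is of the moment at which its call begins: read the wrist's pose just before it. get_calibration takes no time and is no camera call; for the wrist camera it gives the pose at the moment of the call.
- robot.job_done(): hands the job in; it is judged then, once.
Trained networks look in the newest picture that a camera, given by its name, has taken for a name from the list of things; names that differ only in an ending like _2 or _b are one class to them, and where a whole thing is asked for, a point or a joint stands for the part that bears it (a point fixed in the world has none). Each returns a list of dicts, best first, with "score" (0 to 1); they miss things now and then, are a little off and sometimes report something else, mostly with a low value. They report only what shows in the picture. A call takes as long as a camera call. They do not tell look-alikes from the thing itself.
- imaging.look_for(camera, target): "at" ([column, row] in pixels, amid what is visible of it).
- imaging.silhouettes(camera, target): "mask" (420x560 bool, what is visible of it) and "at" ([column, row] in pixels, amid what is visible of it).
The state is a dict: "clock": time; "q": joint angles; "joint_velocities": joint speeds; "tau": joint torques, N m; "tcp_pos": TCP position; "orientation": TCP orientation; "ft_force": force on the tool from outside, world axes, zero at the start; "ft_torque": the same for the moment, N m; "grip_width": opening from 0.0 (shut) to 1.0 (fully open); "finger_force": force on a finger pad.
Only numpy, scipy, OpenCV 4.12 (cv2) and the standard library are available. Lean on these libraries where they do the work, as an engineer would, in place of code of your own. Each camera call takes 0.05 s, during which the arm holds its last target. There are 200 camera calls.

### The job

Lift the white cover of the sloping console up off its seat and slide it sideways along its channels to the other end, where it stays. Then take the colour reader off its round pad, hold its nose flat and square on the middle of the sunken tile, press gently until the sprung tile gives a few millimetres without bottoming, and hold it steady like that for two seconds. Finally stand the reader upright on its pad again; leave the misting bottle, the screwdriver and the wooden bowl where they are.

Things in the scene. Friction and masses are not known exactly. Their poses are not given: they have to be found in the camera images.
- console: fixed grey wedge with black end cheeks, 143 x 209 x 121 mm; its face slopes 30 degrees, low edge in front. Origin in the middle of its underside, z up, x to its high side, y to the end where the cover is seated. Two aluminium C-channels run along y over the face, one each side of the cover: webs 88 mm apart inside, 3 mm lips whose underside is 12 mm above the face, 74 mm apart
- well_mouth (a point): centre of the console's square tile well (66 x 66 mm), in the plane of the sloping face; z is the face's outward normal, x runs up the slope, y is level along the channels. At the bottom lies a round white tile, 50 mm wide, parallel to the face, centred on z; its screw-set height varies: unpressed, its surface is 18 to 28 mm below this point, to be found by touch
- tile_carrier (a joint): how far the tile on its sprung carrier is pressed in along the well's -z, in m: 0 free, 0.010 bottomed. The spring resists with about 3 to 3.5 N at the start and 0.7 N more per mm (about 10 N when bottomed)
- cover_fin (a point): centre of the black fin on the white cover, a loose plate 84 x 84 x 6 mm, 0.16 kg, axes parallel to the well's. The fin stands mid-plate: 46 mm along x, 14 mm along y, 26 mm high; this point is 13 mm above the plate and below the fin's top. Shut, the plate lies in a seat 8 mm deep over the well. Raised 8 to 14 mm (lips stop it) it can slide 106 mm in -y to the end stop, to park on the face
- reader_mid (a point): middle of the colour reader, a round white hand instrument 122 mm long, about 0.16 kg, standing on its nose on the pad; z runs from nose to butt, this point is 61 mm above the nose. From 34 to 112 mm above the nose it is a straight round grip, 30 to 32 mm thick, with a ribbed black band; the nose is 43 mm wide. Turning about z makes no difference
- reader_nose (a point): centre of the reader's flat nose face, 41 mm in diameter; z points from the nose up to the butt
- reader: the colour reader; origin and axes as for the centre of its nose face
- dock_floor (a point): middle of the floor of the fixed round grey parking pad, 7 mm above the work surface; the floor is 64 mm wide inside a rim 6 mm higher, the pad is 100 mm wide
- post_top (a point): top of the fixed padded oak post of the work cradle, between console and pad: 60 x 60 mm, 190 mm tall above the work surface, this point in the middle of its forked top; go over it or round its front. Its low clamp plate and knob reach 80 mm to the right. A like post, 240 mm tall, stands fixed about 0.39 m to its left
- mist: bystander: small pump bottle, 33 mm in diameter, 138 mm tall, origin under its foot
- driver: bystander: yellow screwdriver lying flat, 155 mm long along its y axis, 27 mm thick, origin under its middle
- bowl: bystander: small turned wooden bowl, 88 mm in diameter, 34 mm high, origin under its foot
Mind the look-alikes: they are no part of the job. What is shaped like the reader but green is not meant.

How it is judged:
By the outcome, as a careful person would: the job done as asked, in the order asked, and still so for the second after the job is handed in, with the robot touching nothing.
It also fails if it takes over 72 s, if anything falls off the work surface, if the arm or the gripper's body presses on something with over 40 N, if the wrist force passes 120 N, or if a joint passes its speed limit or range.

## Working session

There is one attempt and no reset: what is moved stays moved. The work goes in short steps, Python scripts to look and compute and a shell command to move; the robot and the scene stay as the last step left them, time stands still between calls to the robot, and variables do not carry over. Pictures are saved under pics/ and viewed, at most 10 in all, crops included, and the job is handed in when it is done.

```bash
mkdir -p pics; ls
python3 - <<'E'
from station import telemetry, imaging, robot
import cv2,numpy as np
a=imaging.get_image("scene");b=imaging.get_image("top")
cv2.imwrite("pics/s.png",a[:,:,::-1]);cv2.imwrite("pics/t.png",b[:,:,::-1])
for c in("scene","top","wrist"):
  k=imaging.get_calibration(c);print(c,k["fovy"],k["cx"],k["cy"],k["dist"],np.round(k["cam_to_world"],3).tolist())
for n in("console","well_mouth","cover_fin","reader","reader_mid","reader_nose","dock_floor","post_top","mist","driver","bowl"):
  for c in("scene","top"):
    print(n,c,[(np.round(d["at"]).tolist(),round(d["score"],2)) for d in imaging.look_for(c,n)][:4])
s=telemetry.observe();print(s)
E
```

```text
pics
scene 46.27524900410785 287.3862095239178 204.55581846711692 [-0.04770709  0.          0.          0.          0.        ] [[-0.9, -0.248, 0.359, 148.251], [-0.437, 0.517, -0.736, 862.213], [-0.003, -0.819, -0.574, 739.285], [0.0, 0.0, 0.0, 1.0]]
top 44.424733508003094 276.23118776985996 210.57625749653457 [-0.08839333  0.          0.          0.          0.        ] [[-0.009, -0.988, 0.154, 312.113], [-1.0, 0.007, -0.011, 97.933], [0.009, -0.154, -0.988, 1390.118], [0.0, 0.0, 0.0, 1.0]]
wrist 66.71455210291407 277.4195538631629 207.42581465868628 [-0.02458734  0.          0.          0.          0.        ] [[0.224, -0.924, -0.311, 231.09], [-0.975, -0.213, -0.07, -639.653], [-0.002, 0.319, -0.948, 373.821], [0.0, 0.0, 0.0, 1.0]]
console scene [([352.0, 180.0], 0.96)]
console top [([388.0, 223.0], 0.73)]
well_mouth scene []
well_mouth top []
cover_fin scene [([343.0, 182.0], 0.84), ([283.0, 286.0], 0.57)]
cover_fin top [([364.0, 222.0], 0.6), ([296.0, 164.0], 0.16)]
reader scene [([264.0, 345.0], 0.83), ([284.0, 287.0], 0.6)]
reader top [([164.0, 247.0], 0.81), ([219.0, 234.0], 0.78)]
reader_mid scene [([282.0, 286.0], 0.87), ([265.0, 342.0], 0.61)]
reader_mid top [([218.0, 238.0], 0.58), ([165.0, 246.0], 0.49)]
reader_nose scene [([282.0, 286.0], 0.8), ([262.0, 342.0], 0.65)]
reader_nose top [([164.0, 248.0], 0.76), ([214.0, 235.0], 0.55)]
dock_floor scene [([290.0, 309.0], 0.89)]
dock_floor top [([221.0, 240.0], 0.81)]Traceback (most recent call last):
  File "<stdin>", line 9, in <module>
ValueError: it knows: bowl, console, cover_fin, dock_floor, driver, mist, reader, reader_mid, reader_nose, tile_carrier, well_mouth
```

View pics/s.png

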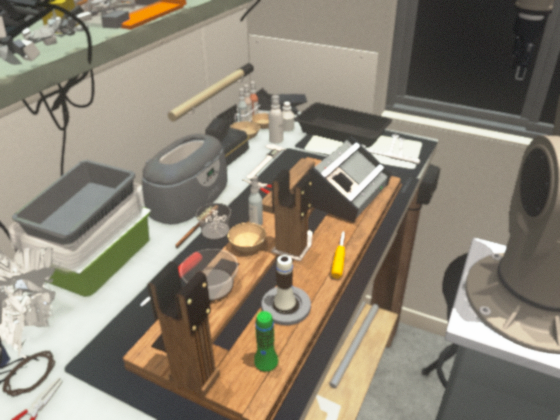

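View pics/t.png

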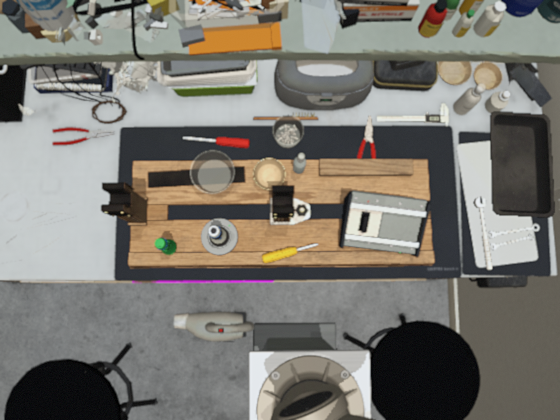

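```bash
cat > h.py <<'E'
from station import telemetry, imaging
import cv2,numpy as np
from scipy.spatial.transform import Rotation as R
def ray(k,p):
  f=210/np.tan(np.radians(k["fovy"])/2);K=np.array([[f,0,k["cx"]],[0,f,k["cy"]],[0,0,1]])
  u=cv2.undistortPoints(np.array([[p]],float),K,np.array(k["dist"]))[0,0]
  T=np.array(k["cam_to_world"]);d=T[:3,:3]@[u[0],u[1],1];return T[:3,3],d/np.linalg.norm(d)
def tri(obs):
  A=np.zeros((3,3));b=np.zeros(3)
  for k,p in obs:
    o,d=ray(k,p);M=np.eye(3)-np.outer(d,d);A+=M;b+=M@o
  x=np.linalg.solve(A,b);return x,[np.linalg.norm((np.eye(3)-np.outer(ray(k,p)[1],ray(k,p)[1]))@(x-ray(k,p)[0])) for k,p in obs]
def onz(k,p,z):
  o,d=ray(k,p);return o+d*(z-o[2])/d[2]
def proj(k,P):
  f=210/np.tan(np.radians(k["fovy"])/2);K=np.array([[f,0,k["cx"]],[0,f,k["cy"]],[0,0,1]])
  T=np.linalg.inv(np.array(k["cam_to_world"]));return cv2.projectPoints(np.array(P,float).reshape(-1,3),cv2.Rodrigues(T[:3,:3])[0],T[:3,3],K,np.array(k["dist"]))[0][:,0]
def delta(Rt,pt):  # tool-frame shift and turn from measured pose to target
  s=telemetry.observe();Rc=np.array(s["orientation"]);return np.round(Rc.T@(pt-np.array(s["tcp_pos"])),1),np.round(R.from_matrix(Rc.T@Rt).as_rotvec(),4)
E
python3 - <<'E'
from h import *
S=imaging.get_calibration("scene");T=imaging.get_calibration("top")
for n,a,b in(("fin",(343,182),(364,222)),("reader_mid",(282,286),(218,236)),("dock",(290,309),(221,240)),("green",(264,344),(164,247)),("console",(352,180),(388,223))):
  x,e=tri([(S,a),(T,b)]);print(n,x.round(),np.round(e,1))
print("dock z7",onz(S,(290,305),7),onz(T,(221,237),7))
for n,p,z in(("post",(284,196),190),("mist",(300,163),80),("bowl",(269,173),17),("driver",(290,252),13),("post2",(115,200),240)):print(n,onz(T,p,z).round())
s=telemetry.observe();print(np.round(s["orientation"],3),s["clock"])
for c,k in(("scene",S),("top",T)):
  im=imaging.get_image(c)
  r=(slice(130,230),slice(290,410)) if c=="scene" else (slice(175,275),slice(325,445))
  cv2.imwrite(f"pics/{c}c.png",cv2.resize(im[r][:,:,::-1],None,fx=5,fy=5,interpolation=cv2.INTER_CUBIC))
a=cv2.imread("pics/scenec.png");b=cv2.imread("pics/topc.png");
cv2.imwrite("pics/both.png",cv2.resize(np.hstack([a,b]),(800,333)))
E
```

```text
fin [ 484. -144.   72.] [1.5 1.5]
reader_mid [459. 238.  55.] [5.6 5.6]
dock [449. 234.  -8.] [0.1 0.1]
green [428. 378.  53.] [2.3 2.3]
console [ 484. -215.   38.] [2.8 2.8]
dock z7 [448.01713045 237.24240614   7.        ] [455.94067973 232.91402899   7.        ]
post [534.  66. 190.]
mist [641.  21.  80.]
bowl [630. 102.  17.]
driver [414.  47.  13.]
post2 [518. 454. 240.]
[[ 0.975  0.224  0.   ]
 [ 0.224 -0.975  0.   ]
 [ 0.    -0.    -1.   ]] 0.8
```

View pics/both.png

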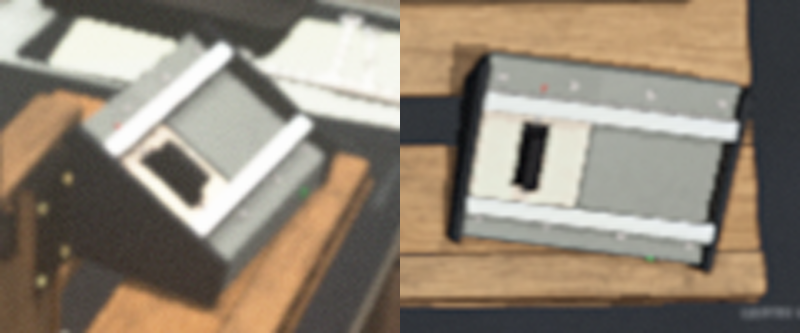

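The pictures show the white cover with its black fin at the +y (left) end of the console (fin at scene 343,182 and top 364,222). The white reader stands on its pad (top 219,235), and the green look-alike is at top 164,247. Next I move over the console.

```bash
python3 -m inch '40 -30 0 0 0 0;40 -38 0 0 0 0;40 -42 0 0 0 0;40 -42 0 0 0 0;40 -42 0 0 0 0' 1; python3 -m inch '40 -42 0 0 0 0;40 -42 0 0 0 0;40 -42 0 0 0 0;35 -42 0 0 0 0;35 -42 0 0 0 0'
python3 - <<'E'
from h import *
t=np.radians(-6.6);Z=R.from_euler('z',t).as_matrix();c,s=np.cos(np.pi/6),.5
W=Z@np.array([[c,0,-s],[0,1,0],[s,0,c]]);Rt=W@np.diag([1,-1,-1])
print(delta(Rt,np.array([484,-144,72])+130*W[:,2]))
E
```

```text
clock: 1.52
tcp_pos: [303.4, -422.3, 253.6]
orientation: [[0.975, 0.224, 0.0], [0.224, -0.975, -0.0], [0.0, 0.001, -1.0]]
ft_force: [0.4, -1.0, -0.7]
grip_width: 0.998
finger_force: 0.0
clock: 2.15
tcp_pos: [441.4, -175.2, 253.7]
orientation: [[0.975, 0.224, 0.001], [0.224, -0.975, -0.0], [0.001, 0.001, -1.0]]
ft_force: [0.8, -0.6, 0.7]
grip_width: 1.005
finger_force: 0.0
(array([-12.8, -42.6,  69.1]), array([-0.0888,  0.5178,  0.3331]))
```

```bash
python3 -m inch '-4 -20 10 -0.0222 0.1295 0.0833;-4 -20 10 -0.0222 0.1295 0.0833;0 0 10 -0.0222 0.1295 0.0833;0 0 0 -0.0222 0.1295 0.0833;0 0 0 0 0 0'
python3 - <<'E'
from h import *
s=telemetry.observe();k=imaging.get_calibration("wrist");im=imaging.get_image("wrist");cv2.imwrite("pics/w1.png",im[:,:,::-1])
np.savez("w1.npz",**{a:np.array(b) for a,b in k.items()})
d=imaging.look_for("wrist","cover_fin");print([(x["at"],x["score"]) for x in d]);print(s["tcp_pos"])
p=d[0]["at"]
print(tri([(imaging.get_calibration(c),q) for c,q in(("scene",(343,182)),("top",(364,222)))]+[(k,p)]))
E
```

```text
clock: 2.78
tcp_pos: [427.9, -138.8, 222.3]
orientation: [[0.861, -0.116, 0.496], [-0.1, -0.993, -0.058], [0.499, -0.0, -0.867]]
ft_force: [-0.2, 0.9, 0.5]
grip_width: 1.001
finger_force: 0.0
[([274.9, 219.4], 0.86)]
[ 427.89484919 -138.8304769   222.34278198]
(array([ 484.70085562, -143.84204617,   72.71525803]), [np.float64(2.4956922450363135), np.float64(0.5689462781174675), np.float64(1.9321641080909298)])
```

View pics/w1.png

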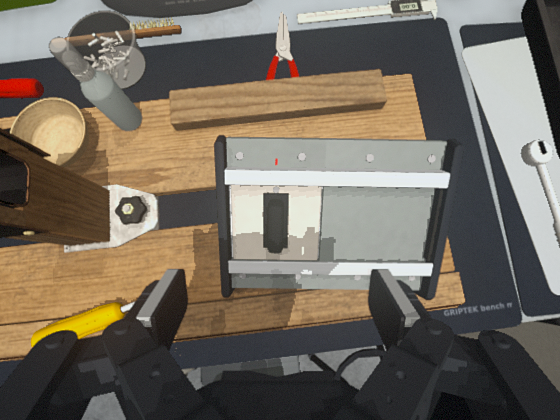

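The wrist view shows the console square in the picture. The fin top is around (276,222), with the plate spanning columns 230-322 and the channels at rows 178 and 268. I'll fit the channel direction and the fin centre.

Run:
```python
from h import *
k=dict(np.load("w1.npz"));im=cv2.imread("pics/w1.png");g=cv2.cvtColor(im,cv2.COLOR_BGR2GRAY).astype(float)
t=np.radians(-6.6);Z=R.from_euler('z',t).as_matrix();c,s=np.cos(np.pi/6),.5
W=Z@np.array([[c,0,-s],[0,1,0],[s,0,c]])
F=np.array([484.7,-143.8,72.7])
def onface(p,h): # point at height h above the face, in W coordinates rel. to fin point (fin pt is 11 above face)
  o,d=ray(k,p);n=W[:,2];l=((F-o)@n+h-11)/(d@n);return W.T@(o+l*d-F)
for name,r0,r1,sg in(("up channel top",160,178,1),("up channel bottom",180,195,-1),("low channel top",254,268,1),("low ch bottom",268,282,-1)):
  cols=np.arange(240,425,3);rows=[r0+np.argmax(sg*np.diff(cv2.GaussianBlur(g,(1,5),0)[r0:r1,x]))+.5 for x in cols]
  P=np.array([onface((x,y),15) for x,y in zip(cols,rows)])
  ok=np.abs(P[:,0]-np.median(P[:,0]))<3
  a=np.polyfit(P[ok,1],P[ok,0],1);r=P[ok,0]-np.polyval(a,P[ok,1]);print(name,ok.sum(),"slope deg",np.degrees(np.arctan(a[0])).round(2),"x at y=0",a[1].round(1),r.std().round(2))
m=(g<60).astype(np.uint8);m[:,:250]=0;m[:,300:]=0;m[:188]=0;m[258:]=0
n,l,st,ce=cv2.connectedComponentsWithStats(m);i=1+st[1:,4].argmax();print(st[i],ce[i])
x,y,w,h=st[i][:4];print("fin top corners",[onface(q,24).round(1) for q in((x,y),(x+w,y),(x,y+h),(x+w,y+h))])
print("plate edges y",[onface((q,225),-2).round(1) for q in(231,322)])
```

```text
up channel top 62 slope deg 0.85 x at y=0 49.5 0.28
up channel bottom 53 slope deg 1.09 x at y=0 36.9 0.27
low channel top 62 slope deg 0.87 x at y=0 -39.6 0.31
low ch bottom 54 slope deg 1.01 x at y=0 -53.0 0.66
[264 234  23  19 150] [273.71333333 245.19333333]
fin top corners [array([-7.2, 10.4, 13. ]), array([ -7.2, -10.5,  13. ]), array([-26.3,  10.6,  13. ]), array([-26.3, -10.6,  13. ])]
plate edges y [array([ -8.8,  43.9, -13. ]), array([ -8.9, -45.7, -13. ])]
```

```bash
cat >> h.py <<'E'
def WW(deg):
  c,s=np.cos(np.pi/6),.5
  return R.from_euler('z',np.radians(deg)).as_matrix()@np.array([[c,0,-s],[0,1,0],[s,0,c]])
FL=np.diag([1,-1,-1])
E
python3 - <<'E'
from h import *
W=WW(-7.6);F=np.array([484.7,-143.8,72.7])-1.4*W[:,0]
print(delta(W@FL,F+70*W[:,2]))
E
```

```text
(array([-29.2,  -2.1,  88.1]), array([-0.0095,  0.0016,  0.0169]))
```

```bash
python3 -m inch '-10 -1 30 -0.0095 0.0016 0.0169;-10 -1 30 0 0 0;-9 0 28 0 0 0;0 0 0 0 0 0' 0.5
python3 - <<'E'
from h import *
s=telemetry.observe();k=imaging.get_calibration("wrist");im=imaging.get_image("wrist");cv2.imwrite("pics/w2.png",im[:,:,::-1])
np.savez("w2.npz",**{a:np.array(b) for a,b in k.items()})
d=imaging.look_for("wrist","cover_fin");print([(x["at"],x["score"]) for x in d]);
W=WW(-7.6);F=np.array([484.7,-143.8,72.7]);print(W.T@(np.array(s["tcp_pos"])-F),W.T@(k["cam_to_world"][:3,3]-F))
E
```

```text
clock: 3.38
tcp_pos: [446.6, -141.2, 167.6]
orientation: [[0.871, -0.127, 0.474], [-0.117, -0.992, -0.051], [0.477, -0.011, -0.879]]
ft_force: [0.8, 0.3, 0.8]
grip_width: 0.501
finger_force: 0.0
[([275.9, 228.1], 0.65)]
[ 14.42217098  -2.48636464 101.20975784] [100.01280639  -4.18729846 219.87714272]
```

View pics/w2.png

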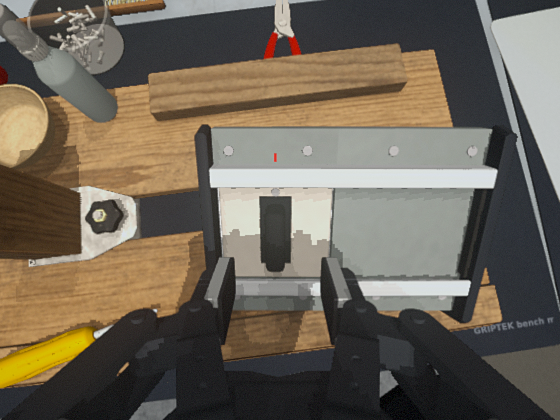

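```bash
python3 -m inch '0 0 0 0 0 0'
python3 - <<'E'
from h import *
s=telemetry.observe();print(np.round(s["q"],3))
W=WW(-7.6);F=np.array([484.7,-143.8,72.7])-1.4*W[:,0]
print(delta(W@FL,F+70*W[:,2]))
k1=dict(np.load("w1.npz"));k2=dict(np.load("w2.npz"))
S=imaging.get_calibration("scene");T=imaging.get_calibration("top")
for f in("w1","w2"):
  k=dict(np.load(f+".npz"));print(proj(k,[F+y*W[:,1]+24.*0*W[:,2] for y in(0,)]))
print(tri([(k1,(276,219.4)),(k2,(275.9,228.1))]))
# lip edges in w2 at col 275: rows 187 / 279 -> 
for f,a,b in(("w1",187,261.5),("w2",188,279.5)):
  k=dict(np.load(f+".npz"));
  for h in(4,0,8,12):
    P=[]
    for r in(a,b):
      o,d=ray(k,(276,r));n=W[:,2];l=((F-o)@n+h)/(d@n);P.append((W.T@(o+l*d-F))[0].round(1))
    print(f,h,P,P[0]-P[1])
E
```

```text
clock: 3.6
tcp_pos: [445.3, -142.3, 168.2]
orientation: [[0.87, -0.13, 0.476], [-0.119, -0.991, -0.053], [0.479, -0.01, -0.878]]
ft_force: [0.5, -0.0, -0.3]
grip_width: 0.501
finger_force: 0.0
[ 0.255  0.025 -0.055  2.46  -0.255  0.163 -1.262]
(array([-14.4,  -3.3,  32.7]), array([-0.0101,  0.0246, -0.0033]))
[[275.48110882 222.76227463]]
[[275.46278712 233.2929978 ]]
(array([ 488.77645096, -144.55843165,   58.80772907]), [np.float64(0.11968618441125714), np.float64(0.11968618441126215)])
w1 4 [np.float64(35.7), np.float64(-38.6)] 74.30000000000001
w1 0 [np.float64(34.7), np.float64(-40.7)] 75.4
w1 8 [np.float64(36.8), np.float64(-36.4)] 73.19999999999999
w1 12 [np.float64(37.9), np.float64(-34.2)] 72.1
w2 4 [np.float64(36.9), np.float64(-38.1)] 75.0
w2 0 [np.float64(35.7), np.float64(-40.7)] 76.4
w2 8 [np.float64(38.1), np.float64(-35.5)] 73.6
w2 12 [np.float64(39.3), np.float64(-32.9)] 72.19999999999999
```

Joint 4 is at its limit, so this tilted pose is out of reach. The fin's flat sides allow a vertical tool that closes along the console's y, so I'll use that instead.

```bash
cat >> h.py <<'E'
def down(deg,tilt=0): # tool y=-yc, z down, tilt>0 leans fingertips forward (to +x)
  Z=R.from_euler('z',np.radians(deg)).as_matrix();return Z@R.from_euler('y',-np.radians(tilt)).as_matrix()@FL
E
python3 - <<'E'
from h import *
print(delta(down(-7.6,8),np.array([480,-143.2,130])))
E
```

```text
(array([12. , -3.2, 50.1]), array([-0.0106, -0.3594, -0.0013]))
```

```bash
python3 -m inch '4 -1 0 -0.0035 -0.12 0;4 -1 10 -0.0035 -0.12 0;0 -1 15 -0.0035 -0.12 0;0 0 0 0 0 0' 0.5
python3 - <<'E'
from h import *
print(delta(down(-7.6,8),np.array([480,-143.2,130])),np.round(telemetry.observe()["q"],2))
E
```

```text
clock: 4.1
tcp_pos: [461.3, -141.5, 147.0]
orientation: [[0.982, -0.134, 0.136], [-0.133, -0.991, -0.018], [0.137, -0.001, -0.991]]
ft_force: [0.0, -1.0, -0.2]
grip_width: 0.504
finger_force: 0.0
(array([16.3, -0.8, 19.5]), array([-0.0005,  0.002 , -0.0018])) [ 0.17  0.19 -0.    2.22 -0.01  0.6  -1.53]
```

```bash
python3 -m inch '8 0 10 0 0 0;8 -1 15 0 0 0;0 0 0 0 0 0;0 0 0 0 0 0' 0.5
python3 - <<'E'
from h import *
s=telemetry.observe();k=imaging.get_calibration("wrist");im=imaging.get_image("wrist")
print(s["tcp_pos"])
W=WW(-7.6);F=np.array([482.4,-143.5,73.7]);
P=[F+W@[x,y,13] for x,y in((23,7),(23,-7),(-23,-7),(-23,7))]
q=proj(k,P);print(q.round());im=np.ascontiguousarray(im[:,:,::-1]);cv2.polylines(im,[q.round().astype(int)],True,(0,0,255),1)
q=proj(k,[F+W@[x,y,-13] for x,y in((42,42),(42,-42),(-42,-42),(-42,42))]);cv2.polylines(im,[q.round().astype(int)],True,(0,255,0),1)
cv2.imwrite("pics/w3.png",im)
E
```

```text
clock: 4.6
tcp_pos: [478.9, -142.8, 125.0]
orientation: [[0.981, -0.134, 0.137], [-0.133, -0.991, -0.018], [0.138, -0.001, -0.99]]
ft_force: [0.3, -1.1, -0.0]
grip_width: 0.499
finger_force: 0.0
[ 478.87718063 -142.81503874  125.02741291]
[[264. 241.]
 [291. 241.]
 [289. 292.]
 [266. 292.]]
```

View pics/w3.png

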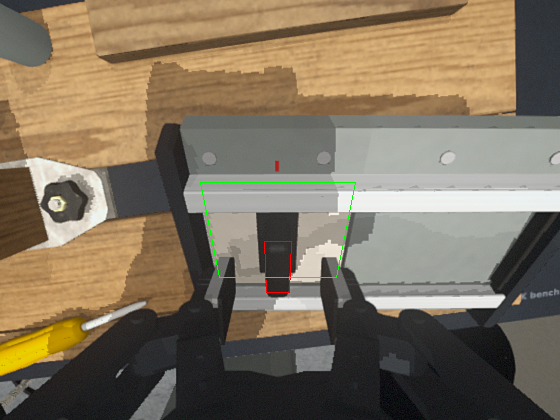

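```bash
python3 -m inch '-3 0 20 0 0 0;-1 0 6 0 0 0;0 0 0 0 0 0' 0.4; python3 -m inch '0 0 5 0 0 0;0 0 4 0 0 0;0 0 0 0 0 0'
```

```text
clock: 5.03
tcp_pos: [478.8, -142.5, 98.6]
orientation: [[0.982, -0.134, 0.137], [-0.132, -0.991, -0.018], [0.138, -0.001, -0.99]]
ft_force: [0.6, 0.7, -0.6]
grip_width: 0.402
finger_force: 0.0
clock: 5.4
tcp_pos: [480.6, -142.8, 89.8]
orientation: [[0.981, -0.134, 0.137], [-0.132, -0.991, -0.018], [0.139, -0.001, -0.99]]
ft_force: [-1.4, 0.9, 5.4]
grip_width: 0.397
finger_force: 2.9
```

```bash
python3 -m inch '0 0 -4 0 0 0;0 0 0 0 0 0' ; python3 -m inch '0 0 0 0 0 0;0 0 0 0 0 0;0 0 0 0 0 0;0 0 0 0 0 0' 0 40
```

```text
clock: 5.65
tcp_pos: [479.9, -142.7, 93.8]
orientation: [[0.981, -0.134, 0.137], [-0.132, -0.991, -0.018], [0.138, -0.001, -0.99]]
ft_force: [0.8, 0.4, 0.3]
grip_width: 0.398
finger_force: 0.0
clock: 6.15
tcp_pos: [479.7, -142.7, 93.6]
orientation: [[0.982, -0.134, 0.137], [-0.132, -0.991, -0.018], [0.138, -0.001, -0.99]]
ft_force: [-2.2, 0.5, 5.4]
grip_width: 0.158
finger_force: 39.4
```

```bash
python3 -m inch '-1.1 0 -2.8 0 0 0;-1.5 0 -3.7 0 0 0;-1.5 0 -3.7 0 0 0;0 0 0 0 0 0'; python3 -m inch '0 10 0 0 0 0;0 10 0 0 0 0;0 0 0 0 0 0'
```

```text
clock: 6.65
tcp_pos: [474.2, -141.9, 103.4]
orientation: [[0.981, -0.134, 0.137], [-0.132, -0.991, -0.018], [0.138, -0.001, -0.99]]
ft_force: [0.9, 0.7, -0.2]
grip_width: 0.154
finger_force: 39.0
clock: 7.02
tcp_pos: [471.5, -163.1, 103.0]
orientation: [[0.981, -0.135, 0.137], [-0.134, -0.991, -0.018], [0.138, -0.0, -0.99]]
ft_force: [1.5, -1.2, -0.7]
grip_width: 0.153
finger_force: 39.1
```

```bash
python3 -m inch '0 15 0 0 0 0;0 15 0 0 0 0;0 15 0 0 0 0;0 15 0 0 0 0;0 10 0 0 0 0'; python3 -m inch '0 6 0 0 0 0;0 5 0 0 0 0;0 4 0 0 0 0;0 3 0 0 0 0;0 0 0 0 0 0'
python3 - <<'E'
from h import *
im=imaging.get_image("wrist");cv2.imwrite("pics/w4.png",im[:,:,::-1])
E
```

```text
clock: 7.65
tcp_pos: [462.5, -231.7, 103.1]
orientation: [[0.981, -0.134, 0.137], [-0.133, -0.991, -0.018], [0.139, -0.001, -0.99]]
ft_force: [3.4, 1.6, 0.6]
grip_width: 0.154
finger_force: 39.2
clock: 8.28
tcp_pos: [460.3, -248.1, 103.1]
orientation: [[0.982, -0.132, 0.137], [-0.131, -0.991, -0.017], [0.138, -0.001, -0.99]]
ft_force: [4.7, 7.6, 2.8]
grip_width: 0.156
finger_force: 40.0
```

View pics/w4.png

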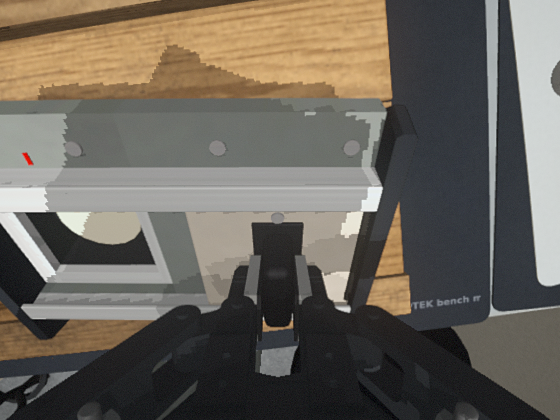

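The cover is at the end stop, with its fin at column 278, and the open well with its white tile shows at (100,225). I lower the cover onto the face and release it.

```bash
python3 -m inch '0.4 -1.5 0.9 0 0 0;0.4 0 0.9 0 0 0;0.4 0 0.9 0 0 0;0 0 0 0 0 0'; python3 -m inch '0 0 0 0 0 0;0 0 0 0 0 0;0 0 0 0 0 0' 0.4
```

```text
clock: 8.82
tcp_pos: [461.8, -247.9, 100.6]
orientation: [[0.981, -0.134, 0.137], [-0.133, -0.991, -0.018], [0.138, -0.0, -0.99]]
ft_force: [4.1, -0.2, 5.3]
grip_width: 0.156
finger_force: 40.2
clock: 9.2
tcp_pos: [461.2, -247.6, 100.2]
orientation: [[0.982, -0.134, 0.136], [-0.133, -0.991, -0.018], [0.137, -0.001, -0.991]]
ft_force: [0.2, 0.1, -0.1]
grip_width: 0.399
finger_force: 0.0
```

```bash
python3 -m inch '-3 0 -15 0 0 0;-3 0 -30 0 0 0;0 0 -50 0 0 0;0 0 -50 0 0 0;0 0 -40 0 0 0' 0.6
python3 - <<'E'
from h import *
k=imaging.get_calibration("wrist");im=imaging.get_image("wrist");cv2.imwrite("pics/w5.png",im[:,:,::-1])
np.savez("w5.npz",**{a:np.array(b) for a,b in k.items()})
print(imaging.look_for("wrist","well_mouth"),imaging.look_for("wrist","cover_fin"),imaging.look_for("wrist","tile_carrier"))
S=imaging.get_calibration("scene");T=imaging.get_calibration("top")
im=imaging.get_image("scene");
D={}
for c in("scene","top"):
  if c=="top":imaging.get_image(c)
  for n in("reader","dock_floor"):
    for d in imaging.silhouettes(c,n):
      ys,xs=np.nonzero(d["mask"]);print(c,n,round(d["score"],2),d["at"],len(xs),xs.min(),xs.max(),ys.min(),ys.max())
E
```

```text
clock: 9.82
tcp_pos: [429.7, -243.6, 286.0]
orientation: [[0.981, -0.134, 0.139], [-0.133, -0.991, -0.019], [0.14, -0.0, -0.99]]
ft_force: [0.1, 0.7, 0.1]
grip_width: 0.598
finger_force: 0.0
[] [{'at': [276.7, 168.9], 'score': 0.74}] [{'at': [186.6, 157.1], 'score': 0.87}]
scene reader 0.76 [284.5, 286.3] 942 274 295 255 312
scene reader 0.72 [265.5, 344.0] 1117 254 277 311 371
scene dock_floor 0.87 [291.6, 310.1] 1032 262 310 287 325
top reader 0.66 [219.7, 234.0] 239 209 226 225 243
top reader 0.53 [164.9, 247.9] 252 155 176 239 253
top dock_floor 0.56 [222.2, 243.6] 809 201 237 218 254
```

View pics/w5.png

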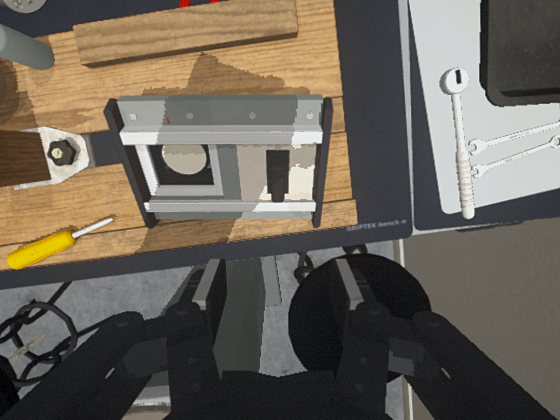

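The cover is parked (fin at 277,170 and tile at 186,157). Next I check the well centre against the lip lines, then work out the move to the reader.

Run:
```python
from h import *
k=dict(np.load("w5.npz"));g=cv2.cvtColor(cv2.imread("pics/w5.png"),cv2.COLOR_BGR2GRAY).astype(int)
W=WW(-7.6);F=np.array([482.4,-143.5,73.7]);M=F-11*W[:,2];print("mouth",M)
def onh(p,h):
  o,d=ray(k,p);n=W[:,2];l=((M-o)@n+h)/(d@n);return (W.T@(o+l*d-M)).round(1)
print("tile as seen at -23:",onh((186.6,157.1),-23))
print("pred lips",proj(k,[M+W@[x,y,15] for x in(37,-37) for y in(0,-100)]).round(1).tolist())
print("pred well",proj(k,[M+W@[x,y,-8] for x,y in((33,33),(33,-33),(-33,-33),(-33,33))]).round(1).tolist())
print("col185",list(zip(range(128,225),g[128:225,185])));print("row180",list(zip(range(135,245),g[180,135:245])))
S=imaging.get_calibration("scene");T=imaging.get_calibration("top")
print("dock",onz(S,(286,306),13).round(1),onz(T,(219,236),13).round(1))
print("reader",tri([(S,(284.5,285)),(T,(218.5,234))]))
print(delta(down(20,-22),np.array([500,215,270])))
```

```text
mouth [ 487.85168547 -144.22741015   64.17372056]
tile as seen at -23: [ -1.7  -0.9 -23. ]
pred lips [[170.2, 143.8], [270.9, 143.4], [184.3, 201.3], [271.9, 201.2]]
pred well [[145.6, 136.5], [207.8, 136.1], [215.7, 186.4], [160.4, 186.5]]
col185 [(128, np.int64(155)), (129, np.int64(151)), (130, np.int64(151)), (131, np.int64(149)), (132, np.int64(179)), (133, np.int64(169)), (134, np.int64(162)), (135, np.int64(164)), (136, np.int64(166)), (137, np.int64(166)), (138, np.int64(166)), (139, np.int64(168)), (140, np.int64(166)), (141, np.int64(162)), (142, np.int64(163)), (143, np.int64(170)), (144, np.int64(140)), (145, np.int64(147)), (146, np.int64(150)), (147, np.int64(150)), (148, np.int64(149)), (149, np.int64(151)), (150, np.int64(150)), (151, np.int64(151)), (152, np.int64(148)), (153, np.int64(149)), (154, np.int64(151)), (155, np.int64(172)), (156, np.int64(176)), (157, np.int64(174)), (158, np.int64(173)), (159, np.int64(174)), (160, np.int64(173)), (161, np.int64(173)), (162, np.int64(173)), (163, np.int64(173)), (164, np.int64(173)), (165, np.int64(175)), (166, np.int64(
[... 3167 characters left out ...]
224, np.int64(112)), (225, np.int64(112)), (226, np.int64(110)), (227, np.int64(112)), (228, np.int64(113)), (229, np.int64(112)), (230, np.int64(111)), (231, np.int64(112)), (232, np.int64(111)), (233, np.int64(111)), (234, np.int64(111)), (235, np.int64(111)), (236, np.int64(109)), (237, np.int64(112)), (238, np.int64(108)), (239, np.int64(115)), (240, np.int64(163)), (241, np.int64(164)), (242, np.int64(164)), (243, np.int64(162)), (244, np.int64(164))]
dock [451.6 248.3  13. ] [458.1 237.7  13. ]
reader (array([459.84487167, 235.1251671 ,  55.56038137]), [np.float64(1.1015897996627255), np.float64(1.1015897996626596)])
(array([   6.2, -463.6,   13.5]), array([-0.0613, -0.5109, -0.4845]))
```

```bash
python3 -m inch '0 0 0 -0.0123 -0.1022 -0.0969;0 0 0 -0.0123 -0.1022 -0.0969;0 0 0 -0.0123 -0.1022 -0.0969;0 0 0 -0.0123 -0.1022 -0.0969;0 0 0 -0.0123 -0.1022 -0.0969' 1
python3 - <<'E'
from h import *
print(delta(down(20,-22),np.array([500,215,270])),np.round(telemetry.observe()["q"],2))
E
```

```text
clock: 10.95
tcp_pos: [430.5, -243.7, 282.4]
orientation: [[0.869, 0.344, -0.354], [0.319, -0.939, -0.13], [-0.377, 0.0, -0.926]]
ft_force: [-0.0, 0.2, -0.8]
grip_width: 1.0
finger_force: 0.0
(array([ 211.5, -406.7,  -72.8]), array([0.001 , 0.003 , 0.0024])) [ 0.29  0.27 -0.05  1.82  0.23  1.39 -1.06]
```

```bash
python3 -m inch '26 -50 -9 0 0 0;26 -50 -9 0 0 0;26 -50 -9 0 0 0;26 -50 -9 0 0 0;26 -50 -9 0 0 0'; python3 -m inch '26 -50 -9 0 0 0;26 -50 -9 0 0 0;26 -50 -9 0 0 0;0 0 0 0 0 0;0 0 0 0 0 0';python3 - <<'E'
from h import *
s=telemetry.observe();k=imaging.get_calibration("wrist");im=imaging.get_image("wrist");cv2.imwrite("pics/w6.png",im[:,:,::-1])
np.savez("w6.npz",**{a:np.array(b) for a,b in k.items()})
for n in("reader_mid","reader","dock_floor","reader_nose"):print(n,[(d["at"],round(d["score"],2)) for d in imaging.look_for("wrist",n)])
E
```

```text
clock: 11.58
tcp_pos: [474.0, 40.1, 275.2]
orientation: [[0.872, 0.342, -0.352], [0.317, -0.94, -0.129], [-0.375, 0.001, -0.927]]
ft_force: [0.7, -0.8, 0.6]
grip_width: 1.0
finger_force: 0.0
clock: 12.2
tcp_pos: [500.1, 207.2, 270.6]
orientation: [[0.871, 0.342, -0.352], [0.317, -0.94, -0.13], [-0.375, 0.002, -0.927]]
ft_force: [0.7, -0.6, -0.6]
grip_width: 1.002
finger_force: 0.0
reader_mid [([225.9, 137.0], 0.6), ([83.5, 114.7], 0.6), ([552.7, 239.4], 0.52)]
reader [([87.2, 115.7], 0.96), ([227.4, 136.8], 0.83)]
dock_floor [([247.4, 96.1], 0.91)]
reader_nose [([86.6, 116.3], 0.83), ([230.1, 135.7], 0.66)]
```

View pics/w6.png

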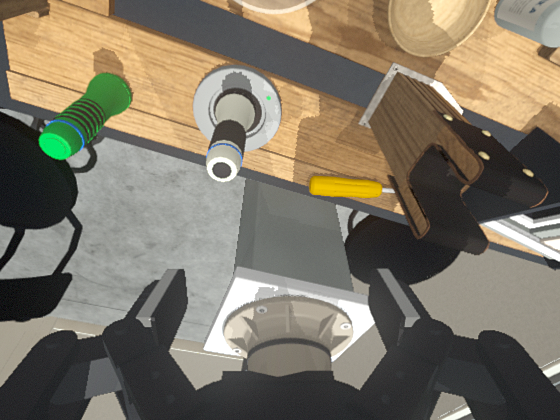

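The reader shows with its butt at about (222,167), standing on the pad whose ring is centred around (238,109). The green one is at (85,115).

Run:
```python
from h import *
k=dict(np.load("w6.npz"))
print("butt",onz(k,(222,167),129),"dock",onz(k,(238,108.5),11))
S=imaging.get_calibration("scene");T=imaging.get_calibration("top")
for p in((455,236,68),(455,236,129),(455,236,7)):print(p,proj(k,[p]).round(),proj(S,[p]).round(),proj(T,[p]).round())
print("mid 3view",tri([(S,(284.5,285)),(T,(218.5,234)),(k,(226,137))]))
```

```text
butt [460.2870876  241.26550107 129.        ] dock [460.95706822 239.08920689  11.        ]
(455, 236, 68) [[234. 139.]] [[287. 282.]] [[218. 235.]]
(455, 236, 129) [[227. 174.]] [[287. 258.]] [[215. 232.]]
(455, 236, 7) [[240. 113.]] [[287. 303.]] [[220. 237.]]
mid 3view (array([456.13366902, 239.97629468,  64.25118517]), [np.float64(2.8847650138629057), np.float64(6.328565357709175), np.float64(5.3476826182927315)])
```

Run:
```python
from h import *
Rt=down(20,-22);G=np.array([459.5,239.5,85]);print(delta(Rt,G-88*Rt[:,2]))
```

```text
(array([ 44.5, -45.1,  95.1]), array([ 0.0009, -0.0011, -0.002 ]))
```

```bash
python3 -m inch '15 -15 31 0 0 0;15 -15 32 0 0 0;14 -15 32 0 0 0;0 0 0 0 0 0' 1;python3 - <<'E'
from h import *
k=imaging.get_calibration("wrist");im=imaging.get_image("wrist");cv2.imwrite("pics/w7.png",im[:,:,::-1])
np.savez("w7.npz",**{a:np.array(b) for a,b in k.items()})
G=np.array([459.5,239.5])
for d in imaging.silhouettes("wrist","reader"):
  m=d["mask"];ys,xs=np.nonzero(m);print(round(d["score"],2),d["at"],m.sum(),xs.min(),xs.max(),ys.min(),ys.max())
  for r in range(ys.min(),ys.max(),12):
    c=np.nonzero(m[r])[0]
    if len(c):print(r,c.min(),c.max(),end="; ")
  print()
print("pred axis nose..butt",proj(k,[(*G,z) for z in(7,46,68,100,129)]).round(1).tolist())
for n in("reader_mid","dock_floor"):print(n,[(d["at"],round(d["score"],2)) for d in imaging.look_for("wrist",n)])
E
```

```text
clock: 12.95
tcp_pos: [488.6, 251.2, 165.2]
orientation: [[0.87, 0.343, -0.354], [0.317, -0.939, -0.131], [-0.377, 0.001, -0.926]]
ft_force: [-0.3, -0.6, 0.1]
grip_width: 1.001
finger_force: 0.0
0.87 [275.3, 217.8] 6296 251 300 143 286
143 272 280; 155 254 298; 167 251 300; 179 253 299; 191 256 295; 203 255 295; 215 253 298; 227 252 299; 239 252 299; 251 251 300; 263 251 299; 275 255 295; 
0.55 [82.3, 189.3] 8169 16 142 119 257
119 105 114; 131 88 136; 143 84 142; 155 77 140; 167 64 131; 179 54 115; 191 44 108; 203 35 100; 215 26 93; 227 19 85; 239 17 77; 251 27 64; 
pred axis nose..butt [[278.1, 161.4], [278.2, 188.2], [278.3, 206.3], [278.4, 237.8], [278.6, 273.3]]
reader_mid [([271.1, 215.6], 0.97), ([78.5, 188.6], 0.75)]
dock_floor [([281.6, 145.5], 0.9)]
```

```bash
python3 -m inch '0 -1 30 0 0 0;0 0 30 0 0 0;0 0 20 0 0 0;0 0 5 0 0 0;0 0 0 0 0 0' 1
python3 - <<'E'
from h import *
Rt=down(20,-22);print(delta(Rt,np.array([459.5,239.5,85])-3*Rt[:,2]))
E
```

```text
clock: 13.78
tcp_pos: [460.5, 241.4, 88.9]
orientation: [[0.872, 0.341, -0.35], [0.316, -0.94, -0.128], [-0.372, 0.001, -0.928]]
ft_force: [-0.2, -0.3, -0.2]
grip_width: 0.998
finger_force: 0.0
(array([-0. ,  1.5,  1.2]), array([ 0.001 , -0.0023, -0.0011]))
```

```bash
python3 -m inch '0 0 0 0 0 0;0 0 0 0 0 0;0 0 0 0 0 0;0 0 0 0 0 0;0 0 0 0 0 0' 0 60; python3 -m inch '0 0 0 0 0 0'
python3 - <<'E'
from h import *
s=telemetry.observe();Rc=np.array(s["orientation"]);W=R.from_matrix(Rc)
print(Rc.T@[0,0,1], np.array(s["tcp_pos"])+3*Rc[:,2])
print("up 150 in tool:",Rc.T@[0,0,150])
E
```

```text
clock: 14.4
tcp_pos: [460.0, 241.6, 88.4]
orientation: [[0.872, 0.342, -0.35], [0.317, -0.94, -0.129], [-0.373, 0.001, -0.928]]
ft_force: [0.1, 0.1, 5.7]
grip_width: 0.341
finger_force: 59.2
clock: 14.52
tcp_pos: [459.9, 241.6, 88.3]
orientation: [[0.872, 0.342, -0.35], [0.317, -0.94, -0.129], [-0.373, 0.001, -0.928]]
ft_force: [-0.0, -0.8, 6.9]
grip_width: 0.336
finger_force: 59.2
[-0.37320754  0.00119183 -0.92774712] [458.89427256 241.23415459  85.54997971]
up 150 in tool: [ -55.98113054    0.17877402 -139.16206762]
```

```bash
python3 -m inch '-4 0 -10 0 0 0;-15 0 -37 0 0 0;-20 0 -50 0 0 0;-20 0 -50 0 0 0;-20 0 -50 0 0 0'
python3 - <<'E'
from h import *
imaging.get_image("wrist")
for d in imaging.silhouettes("wrist","reader"):
  m=d["mask"];ys,xs=np.nonzero(m);print(round(d["score"],2),d["at"],m.sum(),xs.min(),xs.max(),ys.min(),ys.max())
u=np.array([-.3732,0,-.9277]);v=np.array([.5,0,3])-78.5*u;k=imaging.get_calibration("wrist");s=telemetry.observe()
Rc=np.array(s["orientation"]);p=np.array(s["tcp_pos"])
th=np.linspace(0,6.28,40);q=np.cross(u,[0,1,0])
for h,r in((0,21),(122,15)):
  c=proj(k,[p+Rc@(v+h*u+r*(np.cos(t)*np.array([0,1,0])+np.sin(t)*q)) for t in th]);print(h,c.min(0).round(),c.max(0).round())
M=np.array([488.5,-143.3,64.5]);W=WW(-7.6);Rp=down(-7.6,8.1)
np.savez("press.npz",v=v,u=u)
t=M+100*W[:,2]-Rp@v;print(t,p,delta(Rp,t),delta(Rp,np.array([t[0],t[1],300])))
E
```

```text
clock: 15.15
tcp_pos: [459.6, 241.6, 302.6]
orientation: [[0.872, 0.342, -0.35], [0.317, -0.94, -0.129], [-0.373, 0.001, -0.928]]
ft_force: [0.8, 0.4, -2.0]
grip_width: 0.341
finger_force: 59.5
0.88 [141.0, 73.0] 3194 100 175 39 113
0.77 [277.1, 277.1] 14003 237 318 162 376
0 [244. 158.] [310. 211.]
122 [233. 378.] [319. 410.]
[ 399.10950498 -131.37276146  221.97221842] [461.25101809 242.89952219 306.03422875] (array([-142.6,  330.5,  146.5]), array([0.0568, 0.506 , 0.4835])) (array([-171.2,  330.5,   73.9]), array([0.0568, 0.506 , 0.4835]))
```

```bash
python3 -m inch '-8 25 3 0 0 0;-15 50 6 0 0 0;-17 54 7 0 0 0;-17 54 7 0 0 0;-17 54 7 0 0 0'; python3 -m inch '-17 54 7 0 0 0;-13 44 6 0 0 0;-6 20 2 0 0 0;0 0 0 0 0 0'
python3 - <<'E'
from h import *
v=np.load("press.npz")["v"]-[1,0,0];M=np.array([488.5,-143.3,64.5]);W=WW(-7.6);Rp=down(-7.6,8.1)
t=M+60*W[:,2]-Rp@v;print(t,delta(Rp,t))
E
```

```text
clock: 15.88
tcp_pos: [465.4, -10.1, 300.3]
orientation: [[0.872, 0.342, -0.351], [0.317, -0.94, -0.129], [-0.374, 0.001, -0.928]]
ft_force: [1.7, -0.2, -1.0]
grip_width: 0.344
finger_force: 59.5
clock: 16.38
tcp_pos: [469.3, -133.4, 299.9]
orientation: [[0.872, 0.34, -0.351], [0.315, -0.94, -0.128], [-0.374, 0.001, -0.927]]
ft_force: [-0.6, 0.5, -0.7]
grip_width: 0.345
finger_force: 59.5
[ 419.91514262 -134.14882622  187.47210351] (array([ -1.3, -16.2, 121.7]), array([0.0598, 0.5142, 0.4813]))
```

```bash
python3 -m inch '0 0 0 0.012 0.1028 0.0963;0 0 0 0.012 0.1028 0.0963;0 0 0 0.012 0.1028 0.0963;0 0 0 0.012 0.1028 0.0963;0 0 0 0.012 0.1028 0.0963'; python3 -m inch '0 0 0 0 0 0';python3 - <<'E'
from h import *
v=np.load("press.npz")["v"]-[1,0,0];M=np.array([488.5,-143.3,64.5]);W=WW(-7.6);Rp=down(-7.6,8.1)
for h in(40,30):
  t=M+h*W[:,2]-Rp@v;print(t,delta(Rp,t))
print(telemetry.observe()["q"])
E
```

```text
clock: 17.0
tcp_pos: [469.8, -130.9, 300.2]
orientation: [[0.981, -0.132, 0.143], [-0.131, -0.991, -0.017], [0.144, -0.002, -0.99]]
ft_force: [-0.2, -0.2, -1.4]
grip_width: 0.346
finger_force: 59.5
clock: 17.12
tcp_pos: [468.6, -131.3, 300.3]
orientation: [[0.982, -0.129, 0.14], [-0.128, -0.992, -0.018], [0.141, -0.0, -0.99]]
ft_force: [0.7, 0.2, -1.1]
grip_width: 0.34
finger_force: 59.5
[ 429.82729803 -135.47139012  170.15159543] (array([-56. ,   9.2, 123.5]), array([-0.0009, -0.0004,  0.0029]))
[ 434.78337573 -136.13267207  161.49134139] (array([-52.2,   9.2, 132.8]), array([-0.0009, -0.0004,  0.0029]))
[ 2.25204341e-01  3.67745947e-04 -8.27638192e-02  2.04102758e+00
 -2.75821874e-03  9.58472780e-01 -1.55659515e+00]
```

```bash
python3 -m inch '-20 3 20 0 0 0.003;-20 3 40 0 0 0;-12 3 45 0 0 0;0 0 27 0 0 0;0 0 0 0 0 0'
python3 - <<'E'
from h import *
v=np.load("press.npz")["v"]-[1,0,0];M=np.array([488.5,-143.3,64.5]);W=WW(-7.6);Rp=down(-7.6,8.1)
print(telemetry.observe()["q"])
s=telemetry.observe();Rc=np.array(s["orientation"]);print("nose in well",W.T@(np.array(s["tcp_pos"])+Rc@v-M))
t=M+10*W[:,2]-Rp@v;print(delta(Rp,t), "n in tool",Rp.T@W[:,2])
k=imaging.get_calibration("wrist");im=imaging.get_image("wrist");im=np.ascontiguousarray(im[:,:,::-1])
for h,r in((0,33),(-23,25)):
  if r==33:P=[M+W@[x,y,0] for x,y in((33,33),(33,-33),(-33,-33),(-33,33))]
  else:P=[M+W@[r*np.cos(a),r*np.sin(a),h] for a in np.linspace(0,6.28,30)]
  cv2.polylines(im,[proj(k,P).round().astype(int)],True,(0,0,255),1)
q=proj(k,[np.array(s["tcp_pos"])+Rc@(v+W.T@[0,0,0]) ]);print(q)
cv2.imwrite("pics/w8.png",im)
for d in imaging.silhouettes("wrist","reader")[:1]:
  m=d["mask"];ys,xs=np.nonzero(m);print(round(d["score"],2),d["at"],xs.min(),xs.max(),ys.min(),ys.max())
E
```

```text
clock: 17.75
tcp_pos: [435.5, -135.8, 160.4]
orientation: [[0.982, -0.13, 0.134], [-0.129, -0.992, -0.017], [0.135, -0.001, -0.991]]
ft_force: [0.1, -0.3, -0.3]
grip_width: 0.339
finger_force: 59.5
[ 0.23593797  0.129735   -0.07606552  2.25438408  0.00799843  0.62203508
 -1.54611855]
nose in well [-0.41837025  0.60173264 28.74334307]
(array([ 7.1,  0.5, 17.4]), array([-0.0013,  0.0055,  0.0022])) n in tool [-3.72987783e-01 -1.73054979e-18 -9.27836254e-01]
[[277.11739081 188.45008405]]
0.71 [275.7, 274.9] 238 318 162 376
```

View pics/w8.png

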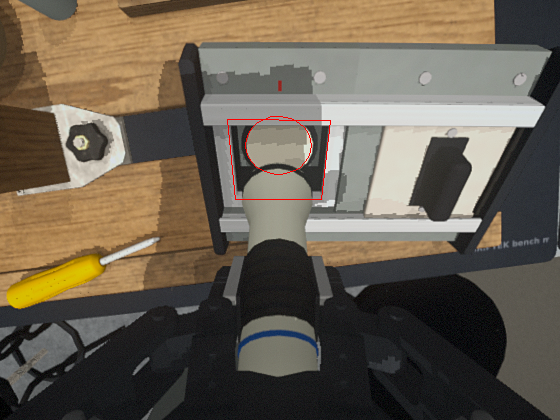

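The overlay matches: the tile circle is at (278,145), the well square fits, and the nose sits centred above it at column 277. I descend along the normal and feel for the tile.

```bash
cat > st.py <<'E'
from h import *
v=np.load("press.npz")["v"]-[1,0,0];M=np.array([488.5,-143.3,64.5]);W=WW(-7.6)
s=telemetry.observe();Rc=np.array(s["orientation"]);u=np.load("press.npz")["u"]
print("nose",(W.T@(np.array(s["tcp_pos"])+Rc@v-M)).round(2),"axis",(W.T@Rc@u).round(4),"Fwell",(W.T@np.array(s["ft_force"])).round(2),"T",np.round(s["ft_torque"],2),s["clock"])
E
python3 -m inch '3.5 0.3 8.7 -0.001 0.0055 0.002;3.5 0.2 8.7 0 0 0;0 0 0 0 0 0;0 0 0 0 0 0' >/dev/null; python3 st.py
python3 -m inch '3.7 0 9.3 0 0 0;1.9 0 4.6 0 0 0;1.9 0 4.6 0 0 0;0 0 0 0 0 0;0 0 0 0 0 0' >/dev/null; python3 st.py
```

```text
nose [ 1.81 -1.33 11.14] axis [-0.0056  0.0016  0.9999] Fwell [-1.54 -0.14 -0.73] T [ 0.03  0.22 -0.01] 18.35
nose [ 1.95 -1.34 -8.86] axis [-0.0057  0.0016  0.9999] Fwell [-0.14 -0.89 -1.52] T [ 0.03  0.2  -0.02] 18.975
```

```bash
python3 -m inch '-1.3 -1.3 0.5 0 -0.0055 0;1.3 0 3.3 0 0 0;0 0 0 0 0 0;0 0 0 0 0 0' >/dev/null; python3 st.py
python3 -m inch '1.1 0 2.8 0 0 0;0 0 0 0 0 0;0 0 0 0 0 0' >/dev/null; python3 st.py
python3 -m inch '0.7 0 1.9 0 0 0;0 0 0 0 0 0;0 0 0 0 0 0' >/dev/null; python3 st.py
```

```text
nose [  0.08  -0.06 -12.43] axis [-3.0e-04  1.6e-03  1.0e+00] Fwell [-0.68  0.62 -0.53] T [ 0.02  0.19 -0.02] 19.475
nose [  0.04  -0.08 -15.44] axis [-2.0e-04  1.7e-03  1.0e+00] Fwell [-0.48  0.41 -0.63] T [0.06 0.21 0.01] 19.85
nose [ 1.000e-02 -6.000e-02 -1.745e+01] axis [-3.0e-04  1.6e-03  1.0e+00] Fwell [-0.99  0.92 -1.21] T [-0.01  0.23  0.01] 20.225
```

```bash
for i in 1; do python3 -m inch '0.74 0 1.86 0 0 0;0 0 0 0 0 0' >/dev/null; python3 st.py; done
python3 -m inch '0.56 0 1.39 0 0 0;0 0 0 0 0 0' >/dev/null; python3 st.py
```

```text
nose [  0.12  -0.06 -19.49] axis [-4.0e-04  1.6e-03  1.0e+00] Fwell [0.23 0.58 3.32] T [0.03 0.37 0.03] 20.475
nose [  0.08  -0.04 -20.98] axis [-4.0e-04  1.6e-03  1.0e+00] Fwell [-0.36  0.26  3.5 ] T [ 0.07  0.37 -0.07] 20.725
```

```bash
python3 -m inch '0.56 0 1.39 0 0 0;0 0 0 0 0 0' >/dev/null; python3 st.py
```

```text
nose [  0.1   -0.03 -22.49] axis [-4.0e-04  1.6e-03  1.0e+00] Fwell [-0.31  0.33  4.11] T [0.11 0.38 0.04] 20.975
```

The tile first gave between -17.5 and -19.5, so it is now pressed 3 to 5 mm. I hold here.

```bash
for i in 1 2 3 4 5; do :; done; python3 -m inch '0 0 0 0 0 0;0 0 0 0 0 0;0 0 0 0 0 0;0 0 0 0 0 0;0 0 0 0 0 0'>/dev/null;python3 st.py; python3 -m inch '0 0 0 0 0 0;0 0 0 0 0 0;0 0 0 0 0 0;0 0 0 0 0 0;0 0 0 0 0 0'>/dev/null;python3 st.py; python3 -m inch '0 0 0 0 0 0;0 0 0 0 0 0;0 0 0 0 0 0;0 0 0 0 0 0;0 0 0 0 0 0'>/dev/null;python3 st.py; python3 -m inch '0 0 0 0 0 0;0 0 0 0 0 0;0 0 0 0 0 0;0 0 0 0 0 0;0 0 0 0 0 0'>/dev/null;python3 st.py;python3 -m inch '0 0 0 0 0 0;0 0 0 0 0 0;0 0 0 0 0 0;0 0 0 0 0 0;0 0 0 0 0 0'>/dev/null;python3 st.py
```

```text
nose [  0.05  -0.04 -22.43] axis [-3.0e-04  1.6e-03  1.0e+00] Fwell [0.31 0.78 4.77] T [0.13 0.43 0.02] 21.6
nose [  0.03  -0.04 -22.44] axis [-3.0e-04  1.6e-03  1.0e+00] Fwell [0.28 0.48 3.8 ] T [0.16 0.43 0.03] 22.225
nose [  0.05  -0.05 -22.44] axis [-4.0e-04  1.6e-03  1.0e+00] Fwell [0.94 0.71 4.13] T [0.15 0.39 0.01] 22.85
nose [  0.06  -0.06 -22.43] axis [-4.0e-04  1.6e-03  1.0e+00] Fwell [0.27 0.42 4.05] T [0.16 0.34 0.02] 23.475
nose [  0.06  -0.07 -22.43] axis [-4.0e-04  1.6e-03  1.0e+00] Fwell [0.12 0.27 5.44] T [ 0.21  0.34 -0.04] 24.1
```

```bash
python3 -m inch '0.37 0 0.93 0 0 0;0 0 0 0 0 0;0 0 0 0 0 0;0 0 0 0 0 0;0 0 0 0 0 0'>/dev/null;python3 st.py; python3 -m inch '0 0 0 0 0 0;0 0 0 0 0 0;0 0 0 0 0 0;0 0 0 0 0 0;0 0 0 0 0 0'>/dev/null;python3 st.py; python3 -m inch '0 0 0 0 0 0;0 0 0 0 0 0;0 0 0 0 0 0;0 0 0 0 0 0;0 0 0 0 0 0'>/dev/null;python3 st.py; python3 -m inch '0 0 0 0 0 0;0 0 0 0 0 0;0 0 0 0 0 0;0 0 0 0 0 0;0 0 0 0 0 0'>/dev/null;python3 st.py;python3 -m inch '0 0 0 0 0 0;0 0 0 0 0 0;0 0 0 0 0 0;0 0 0 0 0 0;0 0 0 0 0 0'>/dev/null;python3 st.py
```

```text
nose [  0.03  -0.05 -23.44] axis [-3.0e-04  1.6e-03  1.0e+00] Fwell [0.43 0.57 5.62] T [0.24 0.43 0.05] 24.725
nose [  0.04  -0.08 -23.43] axis [-4.0e-04  1.7e-03  1.0e+00] Fwell [0.85 0.43 5.76] T [0.19 0.41 0.05] 25.35
nose [  0.03  -0.06 -23.43] axis [-4.0e-04  1.6e-03  1.0e+00] Fwell [-0.25  0.77  5.69] T [0.2  0.38 0.01] 25.975
nose [  0.03  -0.04 -23.44] axis [-3.0e-04  1.6e-03  1.0e+00] Fwell [0.75 0.45 4.77] T [0.21 0.38 0.01] 26.6
nose [  0.06  -0.07 -23.43] axis [-4.0e-04  1.6e-03  1.0e+00] Fwell [ 0.35 -0.03  6.49] T [0.21 0.44 0.01] 27.225
```

```bash
python3 -m inch '-3 0 -7.5 0 0 0;-7.5 0 -18.5 0 0 0;-9 0 -22 0 0 0;0 0 -27 0 0 0;12 -3 -45 0 0 0'>/dev/null; python3 -m inch '20 -3 -40 0 0 0;20 -3 -25 0 0 0;0 0 0 0 0 0;0 0 0 -0.012 -0.1028 -0.0963;0 0 0 -0.012 -0.1028 -0.0963'; python3 -m inch '0 0 0 -0.012 -0.1028 -0.0963;0 0 0 -0.012 -0.1028 -0.0963;0 0 0 -0.012 -0.1028 -0.0963;0 0 0 0 0 0'
python3 - <<'E'
from h import *
Rt=down(20,-21.9);print(delta(Rt,np.array([460,241.6,300])),delta(Rt,np.array([460,-130,300])))
imaging.get_image("wrist")
for d in imaging.silhouettes("wrist","reader"):
  m=d["mask"];ys,xs=np.nonzero(m);print(round(d["score"],2),d["at"],xs.min(),xs.max(),ys.min(),ys.max())
E
```

```text
clock: 28.48
tcp_pos: [467.3, -131.8, 302.5]
orientation: [[0.996, 0.058, -0.07], [0.055, -0.998, -0.035], [-0.072, 0.031, -0.997]]
ft_force: [0.0, -0.2, -0.5]
grip_width: 0.335
finger_force: 59.5
clock: 28.98
tcp_pos: [468.4, -130.8, 301.2]
orientation: [[0.872, 0.339, -0.354], [0.314, -0.941, -0.127], [-0.376, -0.0, -0.926]]
ft_force: [0.6, -0.3, -2.5]
grip_width: 0.338
finger_force: 59.5
(array([ 110. , -353.2,  -43.3]), array([-0.0016,  0.0036, -0.0033])) (array([-6.6, -3.6,  4. ]), array([-0.0016,  0.0036, -0.0033]))
0.64 [276.8, 278.9] 237 318 162 376
```

```bash
python3 -m inch '16 -51 -6 0 0.0036 -0.003;16 -51 -6 0 0 0;16 -51 -6 0 0 0;16 -51 -6 0 0 0;16 -51 -6 0 0 0'>/dev/null; python3 -m inch '16 -51 -6 0 0 0;10 -34 -5 0 0 0;4 -13 -2 0 0 0;0 0 0 0 0 0'
python3 - <<'E'
from h import *
u=np.load("press.npz")["u"];s=telemetry.observe();print(np.array(s["orientation"])@u)
Rt=down(20,-21.9);print(delta(Rt,np.array([460,241.6,110])))
E
```

```text
clock: 30.2
tcp_pos: [459.7, 240.3, 302.0]
orientation: [[0.874, 0.339, -0.347], [0.315, -0.941, -0.126], [-0.369, 0.001, -0.929]]
ft_force: [-0.6, -1.3, -1.9]
grip_width: 0.34
finger_force: 59.6
[-3.98543114e-03 -7.52579918e-04  9.99944538e-01]
(array([ 71.6,  -1.2, 178.2]), array([-0.0006, -0.0038, -0.0031]))
```

```bash
python3 -m inch '22 -1 54 0 -0.0038 -0.003;22 0 54 0 0 0;18 0 45 0 0 0;9 0 24 0 0 0;0 0 0 0 0 0'>/dev/null
python3 - <<'E'
from h import *
u=np.load("press.npz")["u"];s=telemetry.observe();print(np.array(s["orientation"])@u,s["tcp_pos"],s["ft_force"])
Rt=down(20,-21.9);print(delta(Rt,np.array([460,241.6,89])))
E
```

```text
[0.00316457 0.00168052 0.99994634] [458.95651676 239.30819076 110.07380454] [-0.62168016 -0.94639222 -1.85394694]
(array([ 9.6, -1.8, 18.9]), array([-0.0003,  0.0038, -0.002 ]))
```

```bash
python3 -m inch '5 -1.8 9 0 0.002 0;3.8 0 8 0 0.001 0;0 0 0 0 0 0;0 0 0 0 0 0'; python3 -m inch '0.4 0 0.9 0 0 0;0 0 0 0 0 0;0 0 0 0 0 0'; python3 -m inch '0.4 0 0.9 0 0 0;0 0 0 0 0 0;0 0 0 0 0 0'; python3 -m inch '0.3 0 0.7 0 0 0;0 0 0 0 0 0;0 0 0 0 0 0'
```

```text
clock: 31.32
tcp_pos: [460.6, 244.0, 92.5]
orientation: [[0.873, 0.342, -0.349], [0.318, -0.94, -0.126], [-0.371, -0.001, -0.929]]
ft_force: [0.8, 0.4, -1.9]
grip_width: 0.335
finger_force: 59.6
clock: 31.7
tcp_pos: [460.5, 243.9, 91.2]
orientation: [[0.872, 0.342, -0.349], [0.318, -0.94, -0.126], [-0.371, -0.001, -0.929]]
ft_force: [-0.1, -0.3, -1.9]
grip_width: 0.341
finger_force: 59.6
clock: 32.08
tcp_pos: [460.5, 244.0, 90.1]
orientation: [[0.872, 0.342, -0.349], [0.318, -0.94, -0.126], [-0.371, -0.001, -0.929]]
ft_force: [-0.1, -0.1, -0.9]
grip_width: 0.342
finger_force: 59.6
clock: 32.45
tcp_pos: [460.5, 243.9, 89.4]
orientation: [[0.872, 0.342, -0.349], [0.318, -0.94, -0.127], [-0.371, -0.001, -0.929]]
ft_force: [-0.1, 0.0, -1.1]
grip_width: 0.342
finger_force: 59.6
```

```bash
python3 -m inch '0.3 1.5 0.7 0 0 0;0 0 0 0 0 0;0 0 0 0 0 0'; python3 -m inch '0.3 0 0.6 0 0 0;0 0 0 0 0 0;0 0 0 0 0 0'
```

```text
clock: 32.83
tcp_pos: [461.1, 242.5, 88.6]
orientation: [[0.872, 0.342, -0.349], [0.318, -0.94, -0.126], [-0.371, -0.001, -0.929]]
ft_force: [1.0, 0.4, -1.0]
grip_width: 0.343
finger_force: 59.6
clock: 33.2
tcp_pos: [461.2, 242.6, 88.4]
orientation: [[0.872, 0.342, -0.349], [0.318, -0.94, -0.126], [-0.371, -0.001, -0.929]]
ft_force: [-1.5, -0.8, 5.0]
grip_width: 0.345
finger_force: 60.2
```

```bash
python3 -m inch '0 0 0 0 0 0;0 0 0 0 0 0' 0 20; python3 -m inch '0 0 0 0 0 0;0 0 0 0 0 0;0 0 0 0 0 0;0 0 0 0 0 0;0 0 0 0 0 0' 1; python3 -m inch '0 0 -15 0 0 0;0 0 -35 0 0 0;0 0 -50 0 0 0;0 0 -50 0 0 0;0 0 0 0 0 0'
python3 - <<'E'
from h import *
k=imaging.get_calibration("wrist");imaging.get_image("wrist")
def rep(c):
 for d in imaging.silhouettes(c,"reader"):
  m=d["mask"];ys,xs=np.nonzero(m);print(c,round(d["score"],2),d["at"],m.sum(),xs.min(),xs.max(),ys.min(),ys.max())
rep("wrist");print(proj(k,[(460,241,z) for z in(7,68,129)]).round(1).tolist())
imaging.get_image("scene");rep("scene");print([(d["at"],d["score"]) for d in imaging.look_for("scene","cover_fin")][:2])
E
```

```text
clock: 33.45
tcp_pos: [461.2, 242.7, 88.4]
orientation: [[0.872, 0.342, -0.349], [0.318, -0.94, -0.126], [-0.371, -0.001, -0.929]]
ft_force: [0.5, -0.5, 6.3]
grip_width: 0.339
finger_force: 60.2
clock: 34.08
tcp_pos: [461.1, 242.5, 87.9]
orientation: [[0.872, 0.342, -0.349], [0.318, -0.94, -0.126], [-0.371, -0.001, -0.929]]
ft_force: [0.4, -0.1, -1.1]
grip_width: 1.002
finger_force: 0.0
clock: 34.7
tcp_pos: [515.8, 262.8, 231.5]
orientation: [[0.875, 0.342, -0.343], [0.319, -0.94, -0.123], [-0.365, -0.002, -0.931]]
ft_force: [-0.9, -0.0, -0.2]
grip_width: 1.002
finger_force: 0.0
wrist 0.81 [273.3, 188.5] 3502 258 297 138 241
wrist 0.62 [132.3, 169.2] 4150 91 171 120 220
[[278.9, 153.6], [278.9, 186.3], [279.0, 230.9]]
scene 0.92 [285.0, 285.6] 882 274 294 256 312
scene 0.57 [264.6, 345.0] 1092 254 277 311 370
[([359.2, 163.8], 0.81), ([345.7, 183.8], 0.7)]
```

```bash
python3 -c "
from station import robot;print(robot.job_done())"
```

```text
the job is handed in; nothing more can be done
None
```

The job is handed in: the cover is parked at the far end, the tile was pressed an estimated 4–5 mm (from touch and spring force) and held over 2 s, and the reader stands upright on its pad again, with about 35 s on the clock.

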